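# Clamp a metallographic mount in the pinned jig

### The arm

A 7-joint arm with a two-finger parallel gripper is mounted at the origin on the work surface. World frame = base frame: x ahead of the robot, y to its left, z up, the work surface at z = 0. Lengths are in m, angles in degrees, forces in N, time in s.
With the tool pointing down it reaches from about 0.4 to 0.875 m from the base axis. Payload 6.5 kg.
Tool frame: the origin (TCP) lies midway between the tips of the shut fingers; the grasp point (between the pads) lies 19 mm behind it; z points along the fingers, y is the line along which they close (so a half turn about z gives the same grasp; the last joint's range is limited). The gripper opens to 88 mm and grips with 3 to 60 N. Pads are 18 mm wide; open, the fingers measure 123 mm over their backs; the gripper's body (75 mm by 187 mm) begins 45 mm behind the grasp point.
Start: joints at [-68.48, 30.733, -0.252, 88.115, 0.149, 61.152, -4.079], TCP at [0.278, 0.588, 0.239] pointing down, gripper open.
Joint ranges: [-154.64, 154.64], [-21.42, 123.67], [-72.66, 72.17], [13.99, 137.28], [-74.86, 254.86], [10.95, 109.41], [-158.01, 158.01]. Speed limits (degrees/s): [136.94, 136.94, 180, 180, 180, 180, 180].

### API

Orientations are given as [roll, pitch, yaw] about the fixed x, y, z axes, in that order (R = Rz(yaw) Ry(pitch) Rx(roll)).
In Python, from cell import observe, camera, job_done gives the robot as it stands.
- The arm moves only by the tool move_arm, never from a script. Its argument "commands" is one flat list of numbers, 5 for each row, row after row: the opening, from 0 (shut) to 1 (fully open), then the shift along the world's x, y, z in shares of 1000 mm (1.0 is 1000 mm), then the turn about the world's z in fractions of the full range, 1 being 180 degrees. A call has 1 to 10 rows; each row is the pose to reach, as a shift and turn from the pose commanded when the call began; what a row does not reach only later rows make up. A row lasts 1/10 s, in which the tool goes at most 50 mm and 8.59 degrees, less where a joint would pass 70% of its speed; a pose out of reach is approached as far as the arm can. A shift or turn number past 1, either way, is cut back to 1. A call with a gripper value outside its range is refused whole. The fingers move at their own pace and stop on an object; "grip_force" is the grip in N (left out, the last holds). Time passes only in rows, so rows that repeat a pose let the fingers close. It gives the time, the measured TCP pose, the force, the opening and the grip force at its end, in the units of the state.
- observe(): the state, without advancing time (a new reading comes with each control period).
- camera(name): name is "scene" or "top" or "wrist"; returns a dict with "image" (480x640x3 uint8, blue, green, red), "vfov" (degrees; the focal length in pixels is half the picture's height over the tangent of half this angle, whatever the lens; pixels are square), "cx", "cy" (the principal point, pixels), "pose" (4x4, takes a point from camera to world coordinates). Camera axes: x right, y down, z forward; pixel columns grow to the right and rows downward; lengths in m; the calibration is good to about 2 mm. A picture is of the moment at which its call begins. There is no depth.
- job_done(): hands the job in; it is judged then, once.
The state is a dict: "time": time; "joints": joint angles; "dq": joint speeds; "joint_efforts": joint torques, N m; "ee_pos": TCP position; "eef_rot": TCP orientation; "wrist_force": force on the tool from outside, world axes, zero at the start; "wrist_torque": the same for the moment, N m; "opening": opening from 0.0 (shut) to 1.0 (fully open); "grip_force": force on a finger pad.
Only numpy, scipy, OpenCV 4.12 (cv2) and the standard library are available. Lean on these libraries where they do the work, as an engineer would, in place of code of your own. Each camera call takes 0.05 s, during which the arm holds its last target. There are 200 camera calls.

### The job

Close the blue hinged lid of the clamping jig over the black specimen mount. Then take the longest of the three orange-headed pins from the wooden rack, push it straight down through the lid hole and the base hole until its collar sits on the lid, and finish still holding the pin and pressing it down so that the lid is kept fully shut against its spring. Leave the two shorter pins in the rack and do not disturb the spare mount, the bottle or the mouse.

Things in the scene. Friction and masses are not known exactly. Their poses are not given: they have to be found in the camera images.
- jig: Fixed aluminium jig base, block 130 x 90 x 40 mm (x, y, z); origin at the centre of its underside, on the work surface; its x runs from the hinge axis (x = -62 mm) towards the pin hole (x = +48 mm, y = 0), z up. A square pocket in its top, 34 mm wide, holds the black specimen mount on a sprung platen.
- lid_hinge (a point): Point on the hinge axis, middle of the lid's width, 40 mm above the work surface (level with the base's top). The hinge axis is the jig's y.
- lid (a joint): Angle of the blue lid, rad: 0 = fully shut, flat on the base (hard stop), pi/2 = upright, stop at 1.9; starts at 1.0 to 1.6. Plate 8 mm thick, 80 mm wide, outer edge 124 mm from the hinge axis, underside in the plane of the axis. A stiff hinge (0.16 N m) keeps it wherever it is left, until it meets the spring near shut.
- lid_hole (a point): Centre of the 13 mm pin hole in the lid, on the lid's outer face, 110 mm from the hinge axis. With the lid ajar or shut it is over the base hole. About 6 N straight down here brings the lid to 0 against the spring; 8 to 15 N holds it there safely.
- base_hole (a point): Centre of the mouth of the 12 mm pin hole in the base's top face, 40 mm above the work surface; it goes right through to the work surface.
- pin_long: Longest pin, 74 mm, about 70 g; origin at the tip, z up to the head. Steel shank 10 mm thick, 40 mm long, lowest 6 mm tapered to 5 mm; steel collar 26 mm wide, 4 mm thick; orange grip 18 mm wide, 30 mm long. Stands tip down, upright, in a rack hole, tip 5 mm above the work surface, collar 15 mm above the rack. Home in the shut jig its tip is 8 mm above the work surface.
- pin_mid: Middle pin, alike but with a 29 mm shank, collar 4 mm above the rack's top. Origin at the tip, z up. Leave in the rack.
- pin_short: Short pin, alike but with an 18 mm shank, collar resting on the rack's top. Origin at the tip, z up. Leave in the rack.
- pocket (a point): Centre of the pocket in the jig (jig x = -7 mm), level with the base's top. A rubber pad 4 mm proud under the lid meets the mount here, so below about 0.07 rad the lid works against the spring: let go, it stands ajar at 0.04 to 0.07 rad.
- rack: Fixed wooden rack, 60 x 150 x 30 mm, origin at the centre of its underside. Three 11 mm square holes in a row along its y, 50 mm apart (y = -50, 0, +50 mm), one pin in each, in any order; gripping along the rack's x keeps the fingers clear of the neighbours.
- mount: Black resin specimen mount with a steel face, 30 mm in diameter, 22 mm high, in the jig's pocket, its top level with the base's top; origin at the centre of its underside. It stays in the pocket.
- spare: Spare black mount with a copper face, 30 mm in diameter, 22 mm high, on the table; origin under its centre. Leave alone.
- bottle: Blue bottle, 52 mm in diameter, 120 mm high; origin under its centre. Leave alone.
- mouse: Black computer mouse 105 x 60 x 27 mm; origin under its centre. Leave alone.

How it is judged (in metres and radians):
On the way, in this order (a step that is already met when the one before it is completed fails the run):
1. the lid is closed over the mount, down to ajar or less, with the long pin still in the rack (value of joint lid below 0.12 rad and horizontal distance between pin_long and rack below 0.075 m), for 0.2 s.
2. the tip of the long pin is in the base hole, the lid above it (horizontal distance between pin_long and base_hole below 0.004 m and z of pin_long in the frame of jig below 0.032 m and value of joint lid below 0.12 rad), for 0.1 s.
At the end, for the whole second after the job is handed in: Lid within 0.025 rad of shut; long pin at rest in both holes: tip within 4 mm of the base hole's axis, at most 3.5 mm short of home, 0.12 rad of upright; fingers on the pin (over 2 N), pin pressing the jig (over 3 N); mount in its pocket, shorter pins upright in the rack (value of joint lid below 0.025 rad and horizontal distance between pin_long and base_hole below 0.004 m and z of pin_long in the frame of jig below 0.0115 m and angle between the z axis of pin_long and the z axis of jig, either way round below 0.12 rad and contact force between the fingers and pin_long above 2 N and contact force between pin_long and jig above 3 N and linear speed of pin_long below 0.02 m/s and horizontal distance between mount and pocket below 0.006 m and horizontal distance between each of pin_mid, pin_short and rack below 0.06 m and angle between each of pin_mid, pin_short's own z axis and vertical below 0.2 rad); the arm keeps its last pose, push and grip.
It fails at once if a shorter pin is taken from the rack (distance of any of pin_mid, pin_short from where it was at the start of the episode above 0.02 m).
It fails at once if a bystander is disturbed (distance of any of spare, bottle, mouse from where it was at the start of the episode above 0.02 m).
It also fails if it takes over 54 s, if anything falls off the work surface, if the arm or the gripper's body presses on something with over 40 N, if the wrist force passes 120 N, or if a joint passes its speed limit or range.

## Working session

There is one attempt and no reset: what is moved stays moved. The work goes in short steps, Python scripts to look and compute and a tool call to move; the robot and the scene stay as the last step left them, time stands still between calls to the robot, and variables do not carry over. Pictures are saved under pics/ and viewed, at most 12 in all, crops included, and the job is handed in when it is done.

Besides the shell and the picture viewer there is one more tool, called as name(argument=value, ...), one argument or row to a line, values as JSON. move_arm: Moves the arm, as the interface text tells. Its arguments: {"type":"object","properties":{"commands":{"type":"array","items":{"type":"number"}},"grip_force":{"type":"number"}},"required":["commands"]}

```bash
ls; mkdir -p pics
cat > h.py <<'E'
import numpy as np, cv2
from cell import observe, camera, job_done
def snap(n,f):
    c=camera(n); cv2.imwrite('pics/%s.png'%f,c['image']); np.savez('pics/%s.npz'%f,**c); return c
def ray(c,u,v):
    f=240/np.tan(np.radians(float(c['vfov']))/2); P=np.array(c['pose'])
    d=P[:3,:3]@np.array([(u-c['cx'])/f,(v-c['cy'])/f,1]); return P[:3,3],d/np.linalg.norm(d)
def onz(c,u,v,z):
    o,d=ray(c,u,v); return o+d*(z-o[2])/d[2]
def tri(*obs):
    A=np.zeros((3,3));b=np.zeros(3);L=[]
    for c,u,v in obs:
        o,d=ray(c,u,v);M=np.eye(3)-np.outer(d,d);A+=M;b+=M@o;L.append((o,M))
    p=np.linalg.solve(A,b);return p,[np.linalg.norm(M@(p-o)) for o,M in L]
def proj(c,p):
    f=240/np.tan(np.radians(float(c['vfov']))/2); P=np.array(c['pose']); q=P[:3,:3].T@(np.array(p)-P[:3,3])
    return q[0]/q[2]*f+c['cx'],q[1]/q[2]*f+c['cy']
def blobs(c,lo,hi,amin=30):
    m=cv2.inRange(cv2.cvtColor(c['image'],cv2.COLOR_BGR2HSV),np.array(lo),np.array(hi))
    n,l,s,ce=cv2.connectedComponentsWithStats(m)
    return [(s[i].tolist(),ce[i].round(1).tolist()) for i in range(1,n) if s[i][4]>=amin]
def load(f): return dict(np.load('pics/%s.npz'%f))
E
python3 - <<'E'
from h import *
print(observe())
for n in ('scene','top','wrist'):
    c=snap(n,n+'0'); print(n,c['vfov'],c['cx'],c['cy'],np.round(c['pose'],3).tolist())
    print('orange',blobs(c,(3,120,90),(22,255,255)));print('blue',blobs(c,(95,100,40),(130,255,255),150))
a=cv2.imread('pics/scene0.png');b=cv2.imread('pics/top0.png')
E
```

```text
pics
{'time': 0.0, 'joints': array([-68.47905878,  30.77937555,  -0.25226138,  88.17133198,
         0.14862831,  61.15013889,  -4.07991486]), 'dq': array([ 0.04799293, -0.13782287,  0.04671058,  0.04118456,  0.07548984,
        0.05525922,  0.07502781]), 'joint_efforts': array([-3.56906239e-04, -5.70986295e+01,  9.90361087e-01, -2.51609963e+01,
       -5.63614885e-02,  1.75582938e-02,  1.61931657e-04]), 'ee_pos': array([0.2776952 , 0.5870113 , 0.23781385]), 'eef_rot': array([-1.79899802e+02,  8.11469180e-03,  1.54687823e+02]), 'wrist_force': array([-0.61272949, -0.23198188, -0.1771699 ]), 'wrist_torque': array([-0.01159345,  0.02004245, -0.02226116]), 'grip_force': 0.0, 'opening': 1.0042376985853898}
scene 54.35630644095784 317.8194602801225 246.7974191443468 [[0.896, 0.353, -0.27, 0.819], [0.445, -0.706, 0.551, -0.464], [0.004, -0.613, -0.79, 0.776], [0.0, 0.0, 0.0, 1.0]]
orange [([323, 0, 75, 41, 1779], [358.8, 13.8]), ([151, 14, 61, 68, 142], [187.0, 49.5]), ([408, 71, 80, 71, 2043], [449.4, 110.3]), ([213, 309, 86, 87, 3142], [256.1, 352.1]), ([369, 328, 7, 7, 44], [372.0, 330.7
[... 285 characters left out ...]
368, 212, 65, 39, 922], [400.5, 230.7])]
blue [([558, 192, 66, 93, 280], [581.3, 247.7])]
wrist 69.76673958590659 328.1978412076147 233.43196694280965 [[0.427, 0.86, 0.279, 0.205], [0.904, -0.406, -0.134, 0.623], [-0.002, 0.309, -0.951, 0.384], [0.0, 0.0, 0.0, 1.0]]
orange [([548, 0, 92, 123, 5983], [607.6, 42.4]), ([546, 348, 19, 61, 319], [558.2, 378.2]), ([93, 395, 7, 10, 46], [95.8, 399.8]), ([453, 397, 16, 16, 68], [462.4, 406.2]), ([418, 405, 27, 21, 142], [431.5, 416.2]), ([387, 407, 23, 13, 87], [397.4, 413.4]), ([390, 413, 28, 18, 114], [403.1, 422.4]), ([467, 419, 17, 14, 62], [474.9, 426.9]), ([388, 434, 35, 4, 38], [405.9, 434.4])]
blue [([182, 393, 23, 17, 247], [192.9, 398.9])]
```

View pics/scene0.png

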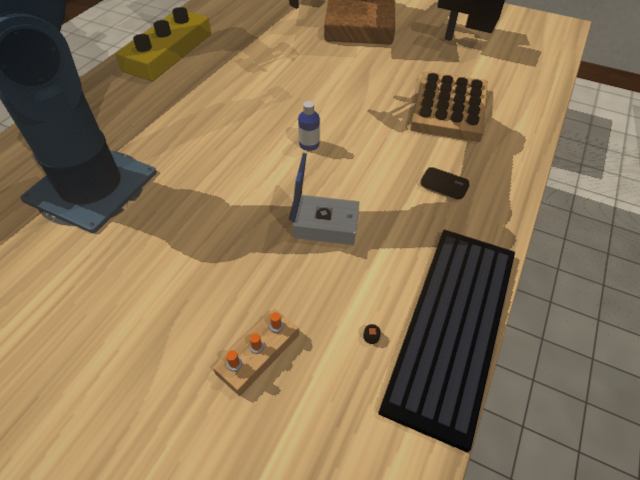

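View pics/top0.png

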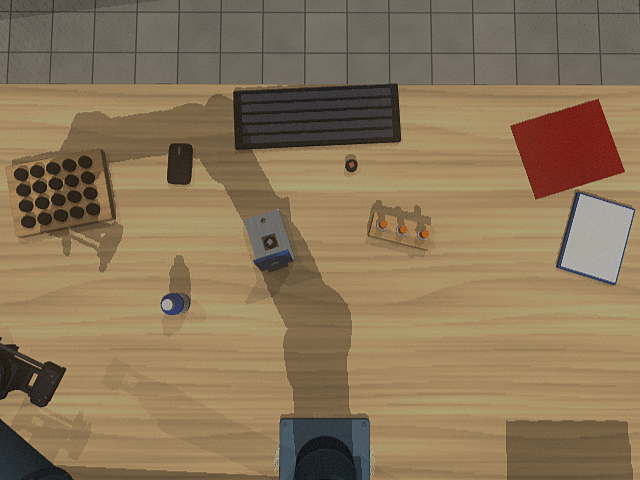

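Scene view: upright blue lid at about (300,185), jig hole at (349,216), rack pins at (275,320), (255,343), (232,359). Top view: jig at (268,240), with its hole near (263,220), and heads at (382,224), (402,229), (424,234).

Run:
```python
from h import *
T=load('top0');S=load('scene0')
to=blobs(T,(4,190,120),(14,255,255),10);so=blobs(S,(4,190,120),(14,255,255),10)
for n,o in(('T',to),('S',so)):
  for b in o:print(n,b)
a=cv2.resize(S['image'][140:260,275:375],None,fx=5,fy=5,interpolation=cv2.INTER_CUBIC)
b=cv2.resize(T['image'][190:290,235:305],None,fx=6,fy=6,interpolation=cv2.INTER_CUBIC)[:600]
d=cv2.resize(S['image'][300:400,205:305],None,fx=3,fy=3,interpolation=cv2.INTER_CUBIC)
e=cv2.resize(T['image'][195:255,360:440],None,fx=3,fy=3,interpolation=cv2.INTER_CUBIC)
x=np.zeros((600,300,3),np.uint8);x[:300]=d;x[300:480,:240]=e
j=np.hstack([a[:600],x]);cv2.imwrite('pics/crop1.png',j)
cv2.imwrite('pics/crop2.png',b)
```

```text
T ([586, 117, 4, 8, 14], [587.2, 121.2])
T ([600, 121, 5, 7, 10], [602.2, 123.5])
T ([512, 125, 18, 15, 65], [519.4, 133.2])
T ([535, 128, 11, 7, 23], [540.4, 131.6])
T ([518, 139, 22, 24, 108], [530.5, 149.7])
T ([520, 149, 6, 7, 13], [523.2, 152.0])
T ([547, 148, 6, 4, 10], [549.2, 150.2])
T ([608, 151, 8, 13, 22], [611.7, 156.5])
T ([541, 156, 8, 5, 13], [544.1, 158.4])
T ([553, 157, 9, 7, 12], [556.7, 159.8])
T ([599, 157, 5, 5, 10], [601.2, 158.7])
T ([538, 164, 4, 6, 10], [539.6, 166.2])
T ([533, 183, 4, 10, 15], [534.4, 186.6])
T ([380, 220, 7, 8, 39], [383.2, 223.7])
T ([400, 226, 7, 7, 39], [403.0, 229.0])
T ([422, 230, 7, 8, 38], [424.5, 233.4])
S ([271, 313, 9, 9, 70], [274.9, 317.0])
S ([250, 334, 10, 9, 79], [254.5, 338.1])
S ([227, 351, 11, 10, 85], [231.5, 355.5])
```

View pics/crop1.png

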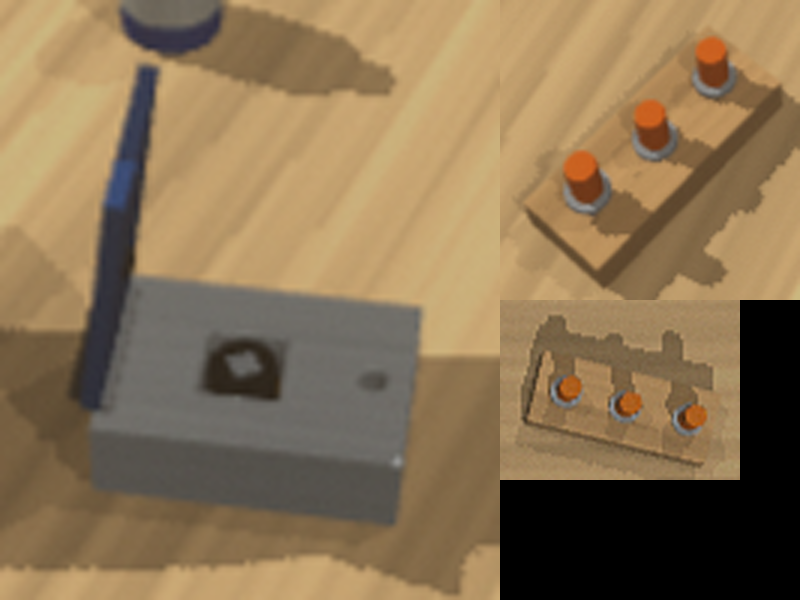

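View pics/crop2.png

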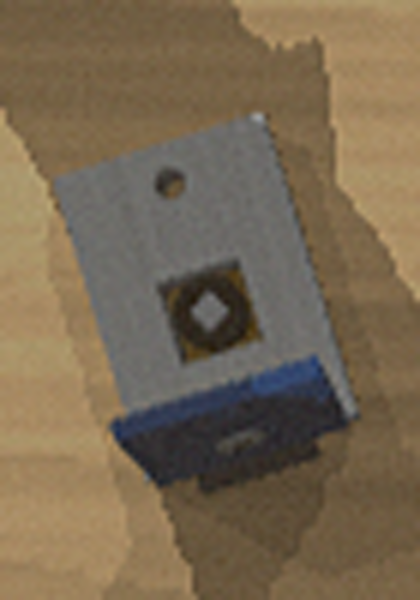

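Run:
```python
from h import *
T=load('top0');S=load('scene0')
for n,t,s in(('p1',(383.2,223.7),(274.9,317)),('p2',(403,229),(254.5,338.1)),('p3',(424.5,233.4),(231.5,355.5)),('hole',(262.9,220.2),(349.2,215.7)),('pocket',(269.5,241.5),(323.2,213.5)),('cR',(278.3,208.8),(354.3,232.0)),('cL',(243.8,219.6),(358.7,201.2))):
  p,e=tri((T,*t),(S,*s));print(n,p.round(4),np.round(e,4))
for n,t in(('hole',(262.9,220.2)),('cR',(278.3,208.8)),('cL',(243.8,219.6)),('cN',(293.8,258.5)),('pocket',(269.5,241.5))): print(n,onz(T,*t,.04).round(4))
# collars / tops in the scene crop
f=lambda x,y:(205+(x-500+.5)/3-.5,300+(y+.5)/3-.5)
for n,x,y in(('p1',714,80),('p2',655,138),('p3',587,192)):
  print(n,'collar',f(x,y))
```

```text
p1 [ 0.5775 -0.1385  0.0648] [0.0002 0.0002]
p2 [ 0.5653 -0.1867  0.0601] [0.0001 0.0001]
p3 [ 0.5533 -0.2352  0.0746] [0.0001 0.0001]
hole [0.5889 0.1528 0.0399] [0.0005 0.0005]
pocket [0.5366 0.1362 0.0373] [0.0002 0.0002]
cR [0.6169 0.1152 0.0418] [0.0006 0.0006]
cL [0.5903 0.1995 0.0406] [0.0006 0.0006]
hole [0.5885 0.1525 0.04  ]
cR [0.6167 0.1151 0.04  ]
cL [0.5898 0.1992 0.04  ]
cN [0.4948 0.0764 0.04  ]
pocket [0.5362 0.1359 0.04  ]
p1 collar (276.0, 326.3333333333333)
p2 collar (256.3333333333333, 345.6666666666667)
p3 collar (233.66666666666666, 363.6666666666667)
```

Run:
```python
from h import *
T=load('top0');S=load('scene0')
a=np.radians(17.55);X=np.array([np.cos(a),np.sin(a),0]);Y=np.array([-np.sin(a),np.cos(a),0])
H=np.array([.5887,.1527,.04])-.11*X;print('H',H)
g=lambda x,y:(275+(x+.5)/5-.5,140+(y+.5)/5-.5); t=lambda x,y:(235+(x+.5)/6-.5,190+(y+.5)/6-.5)
for n,c,(u,v),yj in (('S near low',S,g(120,210),-.04),('S near top',S,g(118,165),-.04),('S far L',S,g(140,68),.04),('S far R',S,g(157,68),.04),('T in L',T,t(112,422),.04),('T in R',T,t(315,357),-.04),('T strip R',T,t(322,380),-.04)):
  o,d=ray(c,u,v);k=((H+yj*Y-o)@Y)/(d@Y);q=o+k*d-H;print(n,'x',(q@X).round(4),'z',q[2].round(4),np.hypot(q@X,q[2]).round(4),np.degrees(np.arctan2(q[2],q@X)).round(1))
print('bottle',onz(T,175,303,.1),'mouse',onz(T,180,163,.03),'spare',onz(T,350,165,.02))
print(observe()['time'])
```

```text
H [0.48382004 0.11953082 0.04      ]
S near low x 0.0135 z 0.1227 0.1235 83.7
S near top x 0.0134 z 0.1454 0.146 84.7
S far L x 0.0069 z 0.1221 0.1223 86.8
S far R x 0.0137 z 0.1231 0.1238 83.6
T in L x 0.0146 z 0.108 0.109 82.3
T in R x 0.0125 z 0.1397 0.1402 84.9
T strip R x 0.0036 z 0.1412 0.1412 88.5
bottle [0.3887249  0.34649396 0.1       ] mouse [0.73266977 0.36123218 0.03      ] spare [ 0.73078194 -0.06235982  0.02      ]
0.15
```

The manual's scale: turns go in shares of 180 degrees. Converting my numbers, -47 degrees / 180 = -0.2611.

move_arm(
  commands=[0,0.017,-0.046,0,-0.0278,0,0.033,-0.092,0,-0.0556,0,0.05,-0.138,0,-0.0833,0,0.066,-0.184,0,-0.1111,0,0.082,-0.23,0,-0.1389,0,0.099,-0.276,0,-0.1667,0,0.115,-0.322,0,-0.1944,0,0.132,-0.368,0,-0.2222,0,0.148,-0.414,0,-0.25,0,0.16,-0.46,0,-0.2611],
)

```text
time: 1.15
ee_pos: [0.4384, 0.1256, 0.2389]
eef_rot: [180.0, -0.0, 107.5]
wrist_force: [1.0, 0.4, 1.1]
opening: 0.113
grip_force: 0.0
```

move_arm(
  commands=[0,0.006,-0.02,0,0,0,0.006,-0.02,-0.035,0,0,0.006,-0.02,-0.07,0,0,0.006,-0.02,-0.099,0,0,0.006,-0.02,-0.099,0],
)

```text
time: 1.65
ee_pos: [0.4413, 0.1067, 0.1369]
eef_rot: [-179.6, 0.0, 107.7]
wrist_force: [0.6, -0.4, -0.5]
opening: 0.004
grip_force: 0.0
```

Run:
```python
from h import *
c=snap('scene','s1'); cv2.imwrite('pics/s1c.png',cv2.resize(c['image'][60:260,200:400],None,fx=3,fy=3))
X=np.array([.9535,.3015]);H=np.array([.4838,.1195])
print(observe()['ee_pos'],observe()['wrist_force'])
# lid-following: front edge 17.5mm ahead of the TCP on outer face
for th in (84,75,65,55,45,35,25,15,8,4,0):
  t=np.radians(th);r=.1-.012*(84-th)/84
  x=r*np.cos(t)-.008*np.sin(t)-.0175;z=.04+r*np.sin(t)+.008*np.cos(t);print(th,np.round([*(H+x*X),z],3))
```

```text
[0.44272684 0.1070707  0.13880458] [-0.24088503 -0.27077269 -0.71128259]
84 [0.469 0.115 0.14 ]
75 [0.484 0.12  0.137]
65 [0.499 0.124 0.132]
55 [0.513 0.129 0.123]
45 [0.525 0.133 0.112]
35 [0.535 0.136 0.1  ]
25 [0.543 0.138 0.086]
15 [0.548 0.14  0.071]
8 [0.55  0.141 0.06 ]
4 [0.551 0.141 0.054]
0 [0.551 0.141 0.048]
```

View pics/s1c.png

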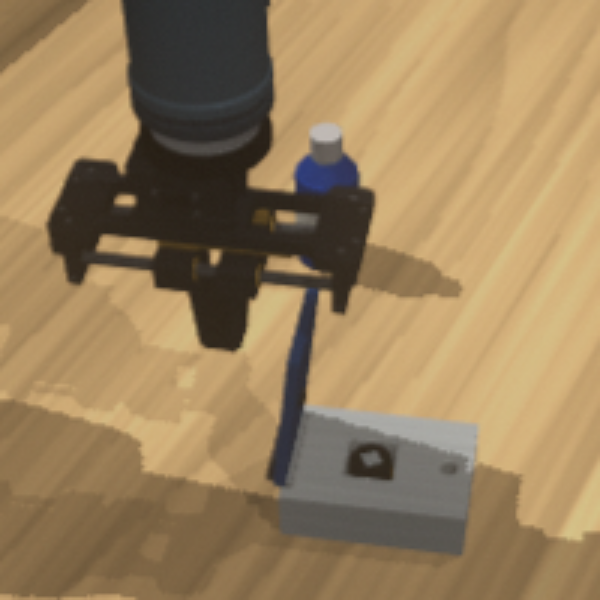

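move_arm(
  commands=[0,0.015,0.004,0,0,0,0.028,0.008,-0.001,0,0,0.04,0.012,-0.003,0,0,0.048,0.014,-0.005,0,0,0.055,0.016,-0.008,0,0,0.062,0.019,-0.012,0,0,0.069,0.021,-0.017,0,0,0.075,0.023,-0.022,0,0,0.081,0.025,-0.028,0,0,0.086,0.026,-0.034,0],
)

```text
time: 2.7
ee_pos: [0.5304, 0.1339, 0.1051]
eef_rot: [180.0, -0.0, 107.7]
wrist_force: [-0.2, 1.1, 2.0]
opening: 0.007
grip_force: 0.6
```

move_arm(
  commands=[0,0.005,0.002,-0.006,0,0,0.009,0.003,-0.013,0,0,0.013,0.004,-0.02,0,0,0.016,0.005,-0.028,0,0,0.018,0.006,-0.036,0,0,0.02,0.007,-0.042,0,0,0.021,0.007,-0.046,0,0,0.021,0.007,-0.05,0,0,0.021,0.007,-0.05,0],
)

```text
time: 3.6
ee_pos: [0.5504, 0.1405, 0.0552]
eef_rot: [-179.9, 0.0, 107.7]
wrist_force: [-0.5, -0.4, 0.7]
opening: 0.009
grip_force: 0.0
```

move_arm(
  commands=[0,0,0,-0.002,0,0,0,0,-0.004,0,0,0,0,-0.005,0,0,0,0,-0.005,0,0,0,0,-0.005,0],
)

```text
time: 4.1
ee_pos: [0.5512, 0.1406, 0.051]
eef_rot: [180.0, 0.0, 107.7]
wrist_force: [-1.5, -0.0, 4.4]
opening: 0.005
grip_force: 2.1
```

In the tool's units: -31.5 degrees / 180 = -0.175.

move_arm(
  commands=[0,0,0,0.04,0,0,0,-0.01,0.09,0,0.5,0,-0.05,0.13,-0.0222,0.6,0,-0.1,0.15,-0.0444,0.6,0,-0.15,0.15,-0.0667,0.6,0,-0.2,0.15,-0.0889,0.6,0,-0.25,0.15,-0.1111,0.6,0,-0.3,0.15,-0.1333,0.6,0,-0.34,0.15,-0.1556,0.6,0.002,-0.376,0.15,-0.175],
)

```text
time: 5.1
ee_pos: [0.5516, -0.2392, 0.2007]
eef_rot: [-180.0, 0.1, 75.9]
wrist_force: [0.1, -0.0, -0.2]
opening: 0.599
grip_force: 0.0
```

Run:
```python
from h import *
W=snap('wrist','w2');T=snap('top','t2');S=snap('scene','s2');print(observe()['ee_pos'],observe()['eef_rot'])
for n,c in(('W',W),('T',T),('S',S)):
  for b in blobs(c,(3,170,90),(14,255,255),25):
    if n!='T' or 360<b[1][0]<440:print(n,b)
print(np.round(W['pose'],3).tolist())
a=cv2.resize(T['image'][190:290,225:305],None,fx=5,fy=5,interpolation=cv2.INTER_CUBIC)
b=cv2.resize(S['image'][165:265,285:365],None,fx=5,fy=5,interpolation=cv2.INTER_CUBIC)
cv2.imwrite('pics/j2.png',np.hstack([a,b]))
```

```text
[ 0.55180552 -0.23844582  0.20042808] [-1.79974791e+02  9.25561794e-02  7.59107841e+01]
W ([321, 84, 21, 21, 353], [331.0, 94.0])
W ([321, 149, 21, 22, 328], [330.8, 159.3])
W ([321, 209, 21, 26, 439], [330.8, 221.4])
T ([379, 220, 8, 9, 48], [382.8, 224.0])
T ([399, 226, 8, 8, 44], [402.7, 229.2])
T ([420, 230, 9, 8, 48], [424.2, 233.7])
S ([270, 312, 11, 17, 133], [275.6, 320.1])
S ([250, 333, 11, 17, 143], [255.2, 341.1])
S ([226, 351, 13, 16, 147], [232.3, 358.6])
[[0.97, -0.232, -0.077, 0.572], [-0.244, -0.922, -0.302, -0.16], [-0.001, 0.311, -0.95, 0.346], [0.0, 0.0, 0.0, 1.0]]
```

View pics/j2.png

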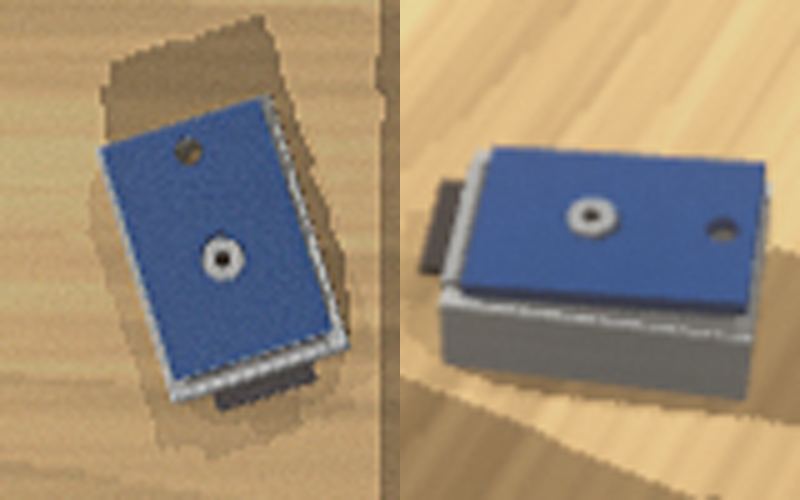

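View pics/w2.png

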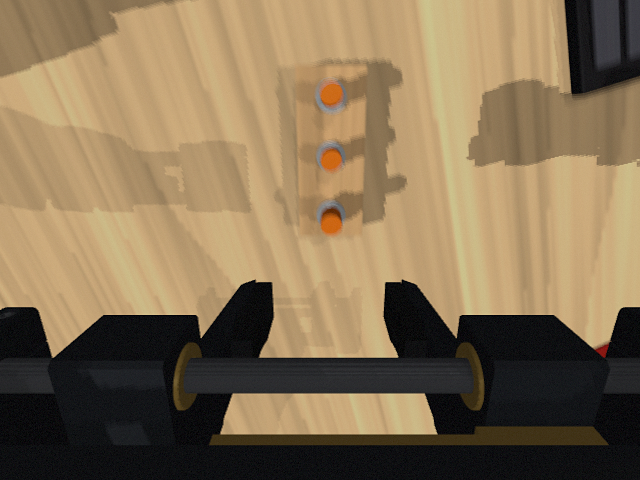

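Run:
```python
from h import *
T=load('t2');S=load('s2');W=load('w2')
print('p3 W@.079',onz(W,331,224.3,.079), 'T@.079',onz(T,424.4,233.4,.079),'T+W',tri((T,424.4,233.4),(W,331,224.3)))
u=(224.5+188.5/5,189.5+152.5/5);v=(284.5+323.5/5,164.5+230.5/5)
print('lidhole',u,v,tri((T,*u),(S,*v)),onz(T,*u,.052),onz(S,*v,.052))
```

```text
p3 W@.079 [ 0.55429025 -0.23782839  0.079     ] T@.079 [ 0.55273921 -0.23420631  0.079     ] T+W (array([ 0.5535277 , -0.23569161,  0.08024179]), [np.float64(0.0019148852748994752), np.float64(0.0019148852748993154)])
lidhole (262.2, 220.0) (349.2, 210.6) (array([0.58767219, 0.15305042, 0.05490455]), [np.float64(0.0007061273680860779), np.float64(0.0007061273680860118)]) [0.5874251  0.15298186 0.052     ] [0.5873061 0.1559888 0.052    ]
```

move_arm(
  commands=[0.6,0,-0.001,-0.04,0,0.6,0,-0.001,-0.08,0,0.5,0,-0.001,-0.11,0,0.5,0,-0.001,-0.13,0,0.5,0,-0.001,-0.148,0,0.5,0,-0.001,-0.148,0,0,0,-0.001,-0.148,0,0,0,-0.001,-0.148,0,0,0,-0.001,-0.148,0,0,0,-0.001,-0.148,0],
  grip_force=40,
)

```text
time: 6.25
ee_pos: [0.5536, -0.2365, 0.0536]
eef_rot: [179.9, -0.0, 76.2]
wrist_force: [0.9, -0.3, 1.4]
opening: 0.19
grip_force: 40.0
```

move_arm(
  commands=[0,0,0,0,0,0,0,0,0,0,0,0,0,0,0],
)

```text
time: 6.55
ee_pos: [0.5536, -0.2367, 0.0535]
eef_rot: [179.9, 0.0, 76.2]
wrist_force: [-0.3, 0.3, 5.8]
opening: 0.192
grip_force: 40.0
```

move_arm(
  commands=[0,0,0,0.008,0,0,0,0,0.018,0,0,0,0,0.03,0,0,0,0,0.055,0,0,0,0,0.09,0,0,0,0,0.12,0,0,0,0,0.12,0,0,0,0,0.12,0],
)

```text
time: 7.35
ee_pos: [0.5528, -0.2363, 0.1735]
eef_rot: [180.0, -0.0, 76.2]
wrist_force: [-0.6, -0.3, -0.9]
opening: 0.194
grip_force: 40.0
```

Run:
```python
from h import *
o=observe();print(o['ee_pos'],o['wrist_force'],o['opening'],o['grip_force'])
W=snap('wrist','w3');T=snap('top','t3');S=snap('scene','s3')
x,y=map(int,proj(S,o['ee_pos']-[0,0,.01]));a=cv2.resize(S['image'][y-50:y+50,x-50:x+50],None,fx=4,fy=4,interpolation=cv2.INTER_CUBIC);print('crop origin',x-50,y-50)
b=cv2.resize(W['image'][150:350,230:430],(400,400),interpolation=cv2.INTER_CUBIC)
cv2.imwrite('pics/j3.png',np.hstack([a,b]))
```

```text
[ 0.55279217 -0.23631664  0.17348383] [-0.60809668 -0.28886483 -0.92819164] 0.19435268826759008 39.9957587197423
crop origin 172 279
```

View pics/j3.png

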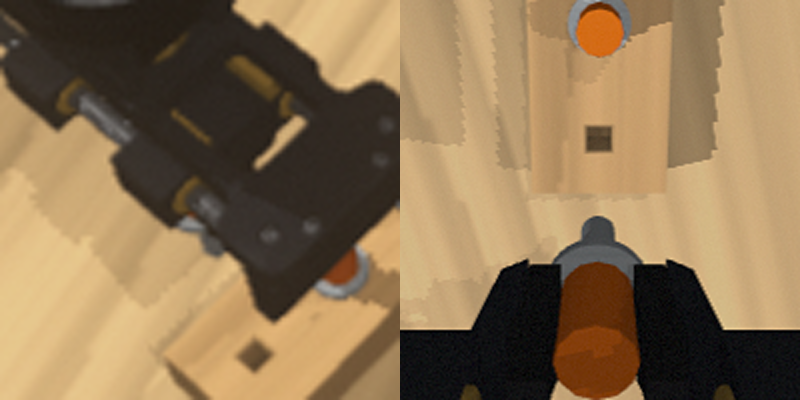

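Run:
```python
from h import *
W=load('w3')
print('top',onz(W,327.8,330.5,.199),'holeinrack',onz(W,329,219,.03),'tip end edge',onz(W,329,258,.128),onz(W,329,258,.125))
for n,p in(('tip c',[.5533,-.2363,.125]),('far shank .131',[.5533-.0012,-.2363+.0049,.131]),('collar far',[.5533-.0032,-.2363+.0126,.165])):print(n,proj(W,p))
print('collar far edge px seen',230+198/2,150+240/2)
```

```text
top [ 0.55296193 -0.23515775  0.199     ] holeinrack [ 0.55367203 -0.23593655  0.03      ] tip end edge [ 0.55422624 -0.23272087  0.128     ] [ 0.55394298 -0.23390719  0.125     ]
tip c (np.float64(328.90872085687226), np.float64(261.77599033867443))
far shank .131 (np.float64(324.9698438822113), np.float64(258.7005110470372))
collar far (np.float64(316.5784161087481), np.float64(271.81514381975023))
collar far edge px seen 329.0 270.0
```

In the tool's units: 31.5 degrees / 180 = 0.175.

move_arm(
  commands=[0,0.002,0.03,0,0.0167,0,0.005,0.075,0,0.0333,0,0.009,0.12,0,0.0556,0,0.013,0.165,0,0.0778,0,0.017,0.21,0,0.1,0,0.021,0.255,0,0.1222,0,0.026,0.3,0,0.1444,0,0.03,0.34,0,0.1667,0,0.034,0.37,0,0.175,0,0.035,0.389,0,0.175],
)

```text
time: 8.5
ee_pos: [0.587, 0.1559, 0.1713]
eef_rot: [-179.9, -0.1, 107.9]
wrist_force: [-0.2, 0.0, -0.9]
opening: 0.193
grip_force: 40.0
```

move_arm(
  commands=[0,0,0,0,0,0,0,0,0,0,0,0,0,0,0],
)

```text
time: 8.8
ee_pos: [0.5877, 0.1502, 0.1723]
eef_rot: [-179.9, 0.1, 107.5]
wrist_force: [-1.0, 0.2, -0.4]
opening: 0.191
grip_force: 40.0
```

Run:
```python
from h import *
o=observe();print(o['ee_pos'],o['eef_rot'],o['wrist_force'],o['opening'])
W=snap('wrist','w4')
x,y=map(int,proj(W,[.5877,.153,.054]));print(x,y)
cv2.imwrite('pics/j4.png',cv2.resize(W['image'][y-70:y+130,x-100:x+100],(800,800))[:600])
g=cv2.cvtColor(W['image'],cv2.COLOR_BGR2HSV)
m=cv2.inRange(g,np.array((95,100,40)),np.array((130,255,255)))
h=cv2.bitwise_not(m)[y-25:y+25,x-25:x+25]
n,l,s,ce=cv2.connectedComponentsWithStats(h)
for i in range(1,n):print(s[i],ce[i]+[x-25,y-25],onz(W,*(ce[i]+[x-25,y-25]),.054))
```

```text
[0.58768611 0.15016672 0.17227048] [-1.79920449e+02  6.87637907e-02  1.07539986e+02] [-0.97181729  0.17151391 -0.38696956] 0.19103572693041013
328 224
[ 44   0   6  50 300] [349.5 223.5] [0.60317035 0.15882154 0.054     ]
[ 19  20  16  13 158] [329.29113924 225.09493671] [0.58818991 0.15267821 0.054     ]
```

View pics/j4.png

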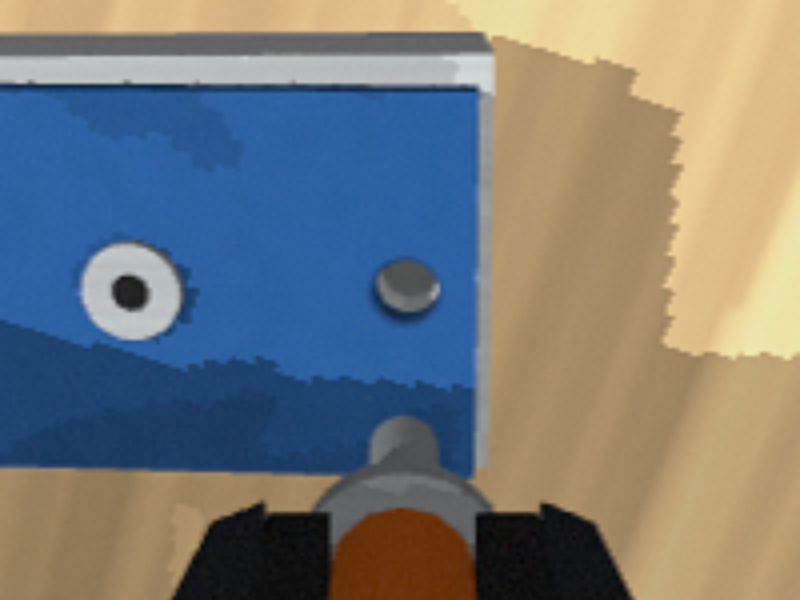

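move_arm(
  commands=[0,0,0,-0.02,0,0,0,0,-0.04,0,0,0,0,-0.05,0,0,0,0,-0.055,0,0,0,0,-0.055,0,0,0,0,-0.055,0,0,0,0,-0.055,0],
)

```text
time: 9.55
ee_pos: [0.5885, 0.1527, 0.1186]
eef_rot: [179.9, 0.0, 107.7]
wrist_force: [-0.7, 0.3, -0.4]
opening: 0.19
grip_force: 40.0
```

Run:
```python
from h import *
o=observe();print(o['ee_pos'],o['eef_rot'],o['wrist_force'],o['opening'])
W=snap('wrist','w5');o=observe();print(o['ee_pos'])
m=cv2.inRange(cv2.cvtColor(W['image'],cv2.COLOR_BGR2HSV),np.array((95,100,40)),np.array((130,255,255)))
x,y=map(int,proj(W,[.588,.1527,.054]));print(x,y)
h=cv2.bitwise_not(m)[y-25:y+25,x-25:x+25]
n,l,s,ce=cv2.connectedComponentsWithStats(h)
for i in range(1,n):print(s[i],ce[i]+[x-25,y-25],onz(W,*(ce[i]+[x-25,y-25]),.054))
cv2.imwrite('pics/j5.png',cv2.resize(W['image'][y-60:y+90,x-100:x+100],(800,600)))
```

```text
[0.58851847 0.152661   0.11858158] [1.79917192e+02 1.28685817e-03 1.07686144e+02] [-0.69436033  0.29077174 -0.3575908 ] 0.1896338023368525
[0.58843878 0.152689   0.11849352]
326 251
[ 47   0   3  50 128] [349.171875 252.90625 ] [0.60234625 0.15652257 0.054     ]
[ 10  19  35  31 540] [327.69814815 262.01296296] [0.59091809 0.14612213 0.054     ]
```

View pics/j5.png

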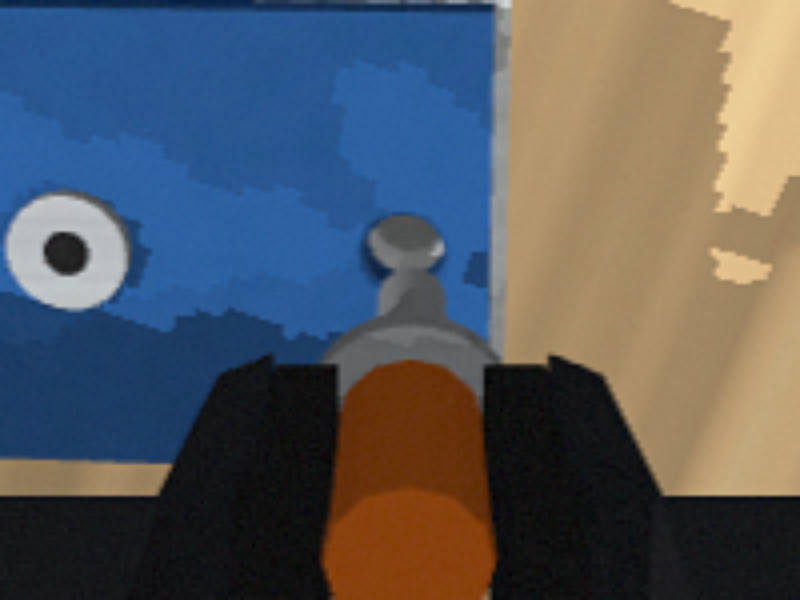

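move_arm(
  commands=[0,0,0,-0.008,0,0,0,0,-0.014,0,0,0,0,-0.019,0,0,0,0,-0.024,0,0,0,0,-0.028,0,0,0,0,-0.03,0,0,0,0,-0.03,0],
)

```text
time: 10.3
ee_pos: [0.5877, 0.1526, 0.0874]
eef_rot: [-180.0, 0.0, 107.7]
wrist_force: [0.2, 0.7, -1.6]
opening: 0.19
grip_force: 40.0
```

move_arm(
  commands=[0,0,0,-0.003,0,0,0,0,-0.005,0,0,0,0,-0.007,0,0,0,0,-0.009,0,0,0,0,-0.009,0],
)

```text
time: 10.8
ee_pos: [0.5877, 0.1525, 0.0784]
eef_rot: [-180.0, 0.0, 107.7]
wrist_force: [0.5, -0.0, 0.0]
opening: 0.191
grip_force: 40.0
```

move_arm(
  commands=[0,0,0,-0.003,0,0,0,0,-0.006,0,0,0,0,-0.009,0,0,0,0,-0.012,0,0,0,0,-0.015,0,0,0,0,-0.015,0],
)

```text
time: 11.4
ee_pos: [0.588, 0.1526, 0.0635]
eef_rot: [180.0, 0.0, 107.7]
wrist_force: [0.8, -0.3, -0.2]
opening: 0.19
grip_force: 40.0
```

move_arm(
  commands=[0,0,0,-0.001,0,0,0,0,-0.003,0,0,0,0,-0.005,0,0,0,0,-0.005,0,0,0,0,-0.005,0],
)

```text
time: 11.9
ee_pos: [0.5882, 0.1527, 0.0588]
eef_rot: [180.0, 0.0, 107.7]
wrist_force: [0.1, -0.8, 1.8]
opening: 0.192
grip_force: 40.0
```

move_arm(
  commands=[0,0,0,-0.001,0,0,0,0,-0.002,0,0,0,0,-0.003,0,0,0,0,-0.003,0,0,0,0,-0.003,0],
)

```text
time: 12.4
ee_pos: [0.5885, 0.1528, 0.0566]
eef_rot: [179.9, -0.0, 107.7]
wrist_force: [-0.5, 0.5, 9.3]
opening: 0.188
grip_force: 40.0
```

move_arm(
  commands=[0,0,0,-0.001,0,0,0,0,-0.001,0,0,0,0,-0.001,0,0,0,0,-0.001,0],
)

```text
time: 12.8
ee_pos: [0.5886, 0.1527, 0.0564]
eef_rot: [179.9, -0.0, 107.7]
wrist_force: [-3.0, -0.5, 17.9]
opening: 0.194
grip_force: 40.0
```

move_arm(
  commands=[0,0,0,0.0005,0,0,0,0,0.0005,0,0,0,0,0.0005,0,0,0,0,0.0005,0,0,0,0,0.0005,0],
)

```text
time: 13.3
ee_pos: [0.5886, 0.1527, 0.0565]
eef_rot: [179.9, -0.0, 107.7]
wrist_force: [-1.5, 0.4, 13.7]
opening: 0.192
grip_force: 40.0
```

Run:
```python
from h import *
for n in('scene','top'):
  c=snap(n,n+'9')
S=load('scene9');o=observe();print(o['ee_pos'],o['wrist_force'],o['grip_force'])
x,y=map(int,proj(S,[.57,.14,.05]));a=cv2.resize(S['image'][y-60:y+60,x-60:x+60],(480,480));cv2.imwrite('pics/j9.png',a)
T=load('top9');print(blobs(T,(4,190,120),(14,255,255),30))
```

```text
[0.58850701 0.15277516 0.05651832] [-1.51773067 -0.46005312 13.41834935] 40.00024499371648
[([512, 118, 45, 80, 1088], [535.1, 152.3]), ([593, 119, 13, 10, 30], [598.7, 123.8]), ([548, 134, 11, 14, 36], [552.7, 140.2]), ([578, 140, 11, 18, 35], [583.8, 148.5]), ([380, 221, 7, 8, 40], [383.0, 224.0]), ([400, 226, 7, 8, 38], [403.0, 229.1])]
```

View pics/j9.png

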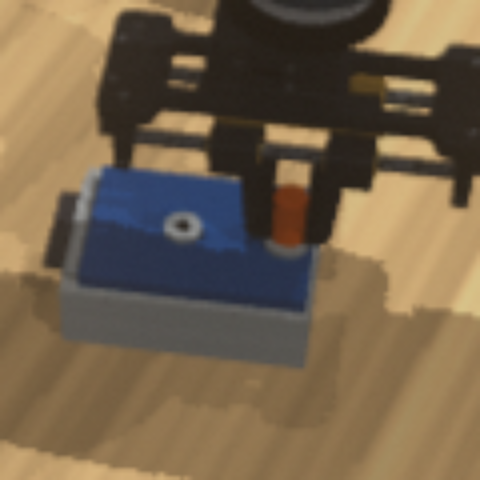

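The lid is flat on the base, the pin's collar sits on it at about (290,245), and the fingers hold the head. The shorter pins are unmoved, so I'm handing in.

```bash
python3 -c "
from cell import job_done;print(job_done())"
```

```text
the job is handed in; nothing more can be done
None
```

I handed the job in at about 13.4 s: lid shut, long pin seated through both holes, still gripped at 40 N and pressed down at about 13 N, the two shorter pins still in the rack; no verdict was returned.

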